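# Hold a blank home in the dowelling jig

## Task

One of the three light-wood blanks on the bench is the right width for the dowelling jig: it goes between the jig's two low fences with just a little play, while one look-alike is too wide and the other far too loose. Set the right blank upright on the jig's bed, lengthwise between the fences, and push it along against the sprung plunger until its end meets the two steel stops; finish while still holding it firmly home there, without forcing it, because the spring would push it back out. Leave the other blanks and the tools where they lie.

Things in the scene. Friction and masses are not known exactly. Their poses are not given: they have to be found in the camera images.
- jig: Wooden dowelling jig, fixed to the bench. x axis = push direction (towards plunger and stops), z up; origin on the bench surface under the channel's centre line. Plywood base 260 x 110 x 12 mm (x -150 to +110 mm); its top, z = 12 mm, is the bed. At the far end an upright block (x 70 to 100 mm, 110 mm wide, top at z = 77 mm) carries stops and plunger.
- channel (a point): Point on the bed in the middle of the channel (jig x = 0, y = 0, z = 12 mm; axes as the jig). Two straight fences (jig x -55 to +70 mm), each 18 mm thick, rise 20 mm above the bed, to z = 32 mm, and leave a channel 48 mm wide centred on y = 0; the mouth flares open from x = -55 to -87 mm.
- stops: Two fixed steel stops at the end of the channel, one each side of the plunger: each 10 mm wide, z = 12 to 57 mm, 28 mm apart, flat faces at x = 50 mm in the jig. With the blank home its leading end rests on both. Origin and axes as the jig.
- stop_face (a point): Point midway between the faces of the two stops, at the plunger's height (jig x = 50 mm, y = 0, z = 34 mm); axes as the jig.
- plunger (a joint): Travel in m of the sprung plunger, a 20 mm brass disc on the channel's centre line at z = 34 mm in the jig, moving along the jig's x. 0 at rest, its face then at x = 35 mm, 15 mm before the stops; reads 0.015 when the blank's end meets the stops. Pushes back with 3 N at rest, rising to 8 N at the stops.
- blank_a: Plain light-wood blank, a block 90 mm long (its x axis), 40 mm wide (y) and 60 mm tall (z), about 0.15 kg, standing on the bench on its 90 x 40 mm underside. Origin: centre of the underside. Home in the jig, a blank's centre is at x = 5 mm in the jig.
- blank_b: Plain light-wood blank, a block 90 mm long (its x axis), 28 mm wide (y) and 60 mm tall (z), about 0.11 kg, standing on the bench on its 90 x 28 mm underside. Origin: centre of the underside. 
- blank_c: Plain light-wood blank, a block 90 mm long (its x axis), 54 mm wide (y) and 60 mm tall (z), about 0.20 kg, standing on the bench on its 90 x 54 mm underside. Origin: centre of the underside. 
- chisel: Chisel lying flat, 245 mm long along x, handle to -x; leave it.
- spokeshave: Spokeshave, 255 mm long along y, 34 mm high; leave it.
- mallet: Wooden mallet lying on its side, 310 mm long along x, head 75 x 150 x 60 mm at the +x end; leave it.
- clamp: C-clamp lying flat, about 150 x 140 mm, screw handle at one side; leave it.
- try_square: Try square lying flat, wooden stock 110 mm along y, steel blade 150 mm along x; leave it.
- glue: White glue bottle standing, 60 mm across, 150 mm tall; leave it.
- offcut: Flat wooden offcut 100 x 55 x 22 mm; leave it.

How it is judged:
By the outcome, as a careful person would: the job done as asked, in the order asked, and still so for the second after the job is handed in, while the arm keeps its last pose, push and grip.
It also fails if it takes over 43 s, if anything falls off the work surface, if the arm or the gripper's body presses on something with over 40 N, if the wrist force passes 120 N, or if a joint passes its speed limit or range.

## Robot

A 6-joint arm with a two-finger parallel gripper is mounted at the origin on the work surface. World frame = base frame: x ahead of the robot, y to its left, z up, the work surface at z = 0. Lengths are in mm, angles in degrees, forces in N, time in s.
With the tool pointing down it reaches from about 350 to 850 mm from the base axis. Payload 8.1 kg.
Tool frame: the origin (TCP) lies on the front face of the gripper's body, between the roots of the fingers; the fingertips stand r.finger_overhang ahead of it and the grasp point (between the pads) lies 54 mm ahead of it (r.finger_overhang is the distance from the TCP to the fingertips, in mm); y points along the fingers, z is the direction in which the jaws open and shut, and the axes are right-handed (so a half turn about y gives the same grasp; the last joint's range is limited). The gripper opens to 85 mm and grips with 20 to 120 N. Pads are 22 mm wide; open, the fingers measure 114 mm over their backs; the gripper's body (76 mm by 85 mm) begins 54 mm behind the grasp point. The pads swing forward as they close: fully open they stand 13 mm farther back than shut.
Start: joints at [-79.435, 7.471, 85.268, -0, 87.261, -4.893], TCP at [159.944, -578.294, 303.892] pointing down, gripper open.
Joint ranges: [-169.43, 169.43], [-51.17, 129.36], [1.28, 143.12], [-76.62, 256.62], [0, 156.53], [-152.29, 152.29]. Speed limits (degrees/s): [136.94, 136.94, 159.86, 180, 180, 180].

## Interface

Orientations are given as [roll, pitch, yaw] about the fixed x, y, z axes, in that order (R = Rz(yaw) Ry(pitch) Rx(roll)).
In Python, from bench import r gives the robot as it stands. The module is installed in compiled form; this text tells all that it offers.
- The arm moves only by the tool arm_command, never from a script. Its argument "increments" is a list of rows, each a list of 6 numbers: the shift along the tool's x, y, z in m, then the turn, a rotation vector about the tool's x, y, z in rad. In form: [[tx, ty, tz, wx, wy, wz], ...]. A call has exactly 10 rows; each row is the pose to reach, as a shift and turn from the pose commanded when the call began, along the tool's axes at that moment; what a row does not reach only later rows make up. A row lasts 1/8 s, in which the tool goes at most 62.5 mm and 10.7 degrees, less where a joint would pass 70% of its speed; a pose out of reach is approached as far as the arm can. A call with a gripper value outside its range is refused whole. "jaw" is the gripper's target within -1 to 1 (shut at 1, half-way at 0, fully open at -1), set as the call begins (left out, the last holds). The fingers move at their own pace and stop on an object; "force" is the grip in N (left out, the last holds). Time passes only in rows, so rows that repeat a pose let the fingers close, or fill a call up. It gives the time, the measured TCP pose, the force and the opening at its end, in the units of the state.
- r.sense(): the state, without advancing time (a new reading comes with each control period).
- r.snapshot(name): name is "scene" or "side" or "wrist"; returns the picture (384x512x3 uint8, red, green, blue); there is no depth.
- r.camera_model(name): a dict with "intrinsics" (3x3 intrinsics, pixels), "cam_to_world" (4x4, takes a point from camera to world coordinates). Camera axes: x right, y down, z forward; pixel columns grow to the right and rows downward; lengths in mm; the calibration is good to about 2 mm. A picture is of the moment at which its call begins: read the wrist's pose just before it. camera_model takes no time and is no camera call; for the wrist camera it gives the pose at the moment of the call.
- r.hand_in(): hands the job in, once; it reports no verdict.
Trained networks look in the newest picture that a camera, given by its name, has taken for a name from the list of things; names that differ only in an ending like _2 or _b are one class to them, and where a whole thing is asked for, a point or a joint stands for the part that bears it (a point fixed in the world has none). Each returns a list of dicts, best first, with "conf" (0 to 1); they miss things now and then, are a little off and sometimes report something else, mostly with a low value. They report only what shows in the picture. A call takes as long as a camera call.
- r.trace(camera, target): "mask" (384x512 bool, what is visible of it) and "position" ([column, row] in pixels, amid what is visible of it).
- r.spot_point(camera, target): "position" ([column, row] in pixels: a listed point, or the origin of a listed thing).
The state is a dict: "time": time; "joint_pos": joint angles; "qd": joint speeds; "joint_efforts": joint torques, N m; "tool_pos": TCP position; "tcp_rot": TCP orientation; "ft_force": force on the tool from outside, world axes, zero at the start; "wrist_torque": the same for the moment, N m; "finger_gap": finger opening in mm.
Only numpy, scipy, OpenCV 4.12 (cv2) and the standard library are available. Lean on these libraries where they do the work, as an engineer would, in place of code of your own. Each camera call takes 0.05 s, during which the arm holds its last target.

## Working session

There is one attempt and no reset: what is moved stays moved. The work goes in short steps, Python scripts to look and compute and a tool call to move; the robot and the scene stay as the last step left them, time stands still between calls to the robot, and variables do not carry over. Pictures are saved under pics/ and viewed, and the job is handed in when it is done.

Besides the shell and the picture viewer there is one more tool, called after "Request:" by a JSON object that holds its "method" and its "body". arm_command: Moves the arm, as the interface text tells. Its arguments: {"type":"object","properties":{"increments":{"type":"array","items":{"type":"array","items":{"type":"number"}}},"jaw":{"type":"number"},"force":{"type":"number"}},"required":["increments"]}

```bash
mkdir -p pics; ls
python3 - <<'E'
from bench import r
import cv2
print(r.sense()); print(r.finger_overhang)
for n in ("scene","side","wrist"):
    im=r.snapshot(n); cv2.imwrite(f"pics/{n}0.png",im[:,:,::-1])
    m=r.camera_model(n); print(n,m)
E
```

```text
pics
{'time': 0.0, 'joint_pos': array([-7.94341210e+01,  7.51381971e+00,  8.53287380e+01, -9.80134748e-04,
        8.72595202e+01, -4.89125947e+00]), 'qd': array([ 0.0293922 , -0.1097461 , -0.07830295, -0.03556049,  0.03770585,
       -0.03057667]), 'joint_efforts': array([ 2.92750432e-03, -5.69394028e+01, -5.00546014e+01,  1.18887447e-04,
        1.45796745e-02, -3.49170523e-05]), 'tool_pos': array([ 159.87147989, -577.89247866,  302.86291031]), 'tcp_rot': array([-9.01017897e+01,  7.72830148e-03, -1.64542821e+02]), 'ft_force': array([0.1361421 , 0.07543205, 0.59324894]), 'wrist_torque': array([-0.01598604,  0.00644702, -0.04424443]), 'finger_gap': 85.62719576544816}
72.6
scene {'intrinsics': array([[425.61328628,   0.        , 252.3884316 ],
       [  0.        , 425.61328628, 188.64397292],
       [  0.        ,   0.        ,   1.        ]]), 'cam_to_world': array([[-2.45726089e-01,  6.62672773e-01, -7.07448574e-01,
         1.57813638e+03],
       [ 9.69234398e-01,  1.78705489e-01, -1.69260241e-01,
         2.41561550e+02],
       [ 1.42607902e-02, -7.27275150e-01, -6.86197848e-01
[... 481 characters left out ...]
  [ 7.15131476e-03, -6.51755103e-01, -7.58395770e-01,
         1.36800392e+03],
       [ 0.00000000e+00,  0.00000000e+00,  0.00000000e+00,
         1.00000000e+00]])}
wrist {'intrinsics': array([[314.77061498,   0.        , 256.22585746],
       [  0.        , 314.77061498, 191.69407319],
       [  0.        ,   0.        ,   1.        ]]), 'cam_to_world': array([[ 2.66236828e-01, -9.24013541e-01, -2.74439298e-01,
         2.29537381e+02],
       [-9.63904571e-01, -2.55936310e-01, -7.33797222e-02,
        -5.59693350e+02],
       [-2.43512420e-03,  2.84069678e-01, -9.58800547e-01,
         3.73275315e+02],
       [ 0.00000000e+00,  0.00000000e+00,  0.00000000e+00,
         1.00000000e+00]])}
```

View pics/scene0.png

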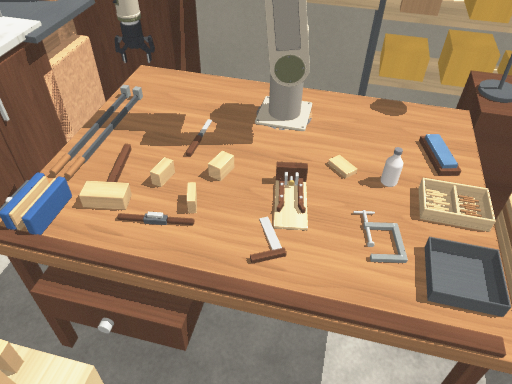

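View pics/side0.png

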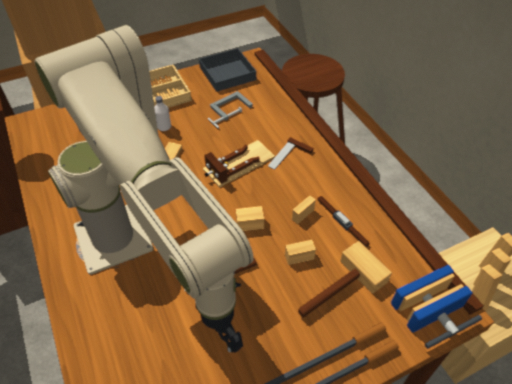

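View pics/wrist0.png

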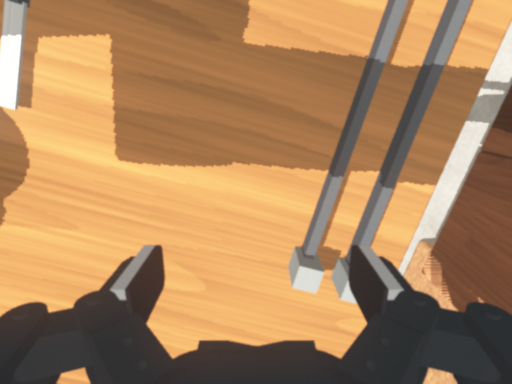

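The scene view shows blanks at about (162,172), (221,165) and (192,196). The jig is at (291,197), with its block towards the robot. Next I'll trace these.

```bash
cat > h.py <<'E'
import numpy as np, cv2
from bench import r
def ray(cam,px,z,m=None):
    m=m or r.camera_model(cam);K=m["intrinsics"];T=m["cam_to_world"]
    d=T[:3,:3]@np.linalg.solve(K,[px[0],px[1],1]);o=T[:3,3]
    return o+d*(z-o[2])/d[2]
def proj(m,P):
    T=m["cam_to_world"];q=(np.atleast_2d(P)-T[:3,3])@T[:3,:3];q=q@m["intrinsics"].T
    return q[:,:2]/q[:,2:]
E
python3 - <<'E'
from h import *
import pickle
np.set_printoptions(precision=1,suppress=True)
out={}
for c in ("scene","side"):
    im=r.snapshot(c)
    L=r.trace(c,"blank_a"); out[c]=(im,r.camera_model(c),L)
    for d in L: print(c,d["conf"],d["position"],ray(c,d["position"],35),d["mask"].sum())
    for t,z in (("blank_a",0),("jig",0),("channel",12),("stop_face",34)):
        for d in r.spot_point(c,t)[:4]: print(c,t,round(d["conf"],2),d["position"],ray(c,d["position"],z))
    L=r.trace(c,"jig"); out[c]+=(L,)
    for d in L: print(c,"jig",d["conf"],d["position"])
pickle.dump(out,open("o.pkl","wb"))
print(r.sense()["time"])
E
```

```text
scene 0.9 [166.5, 174.7] [ 548.2 -320.3   35. ] 502
scene 0.73 [155.8, 218.3] [ 753.3 -271.7   35. ] 691
scene 0.67 [220.5, 166.1] [ 452.7 -149.1   35. ] 546
scene 0.47 [394.4, 171.6] [317.  468.7  35. ] 578
scene blank_a 0.87 [220.8, 170.5] [ 437.6 -154.     0. ]
scene blank_a 0.66 [193.3, 205.8] [ 638.  -189.7    0. ]
scene blank_a 0.65 [162.9, 180.4] [ 544.9 -340.2    0. ]
scene jig 0.75 [199.1, 140.0] [ 280.4 -294.9    0. ]
scene jig 0.73 [286.7, 197.9] [517.1 111.7   0. ]
scene channel 0.56 [290.6, 192.2] [497.7 121.1  12. ]
scene stop_face 0.55 [288.2, 181.5] [469.2 105.5  34. ]
scene jig 0.9 [288.4, 198.9]
scene jig 0.17 [113.1, 191.3]
side 0.78 [300.9, 254.8] [ 525.2 -360.6   35. ] 624
side 0.78 [302.9, 208.9] [ 623.5 -200.6   35. ] 368
side 0.63 [250.1, 215.6] [ 445.6 -146.8   35. ] 545
side blank_a 0.95 [297.4, 258.3] [ 521.4 -349.2    0. ]
side blank_a 0.77 [250.3, 222.1] [ 445.2 -148.9    0. ]
side blank_a 0.64 [302.0, 214.9] [ 623.2 -200.2    0. ]
side jig 0.67 [233.8, 165.6] [503.7 120.9   0. ]
side channel 0.64 [234.6, 162.5] [508.9 124.1  12. ]
side stop_face 0.89 [224.6, 164.9] [462. 110.  34.]
side jig 0.82 [234.8, 162.7]
0.85
```

Run:
```python
import pickle,cv2,numpy as np
o=pickle.load(open("o.pkl","rb"))
a=o["scene"][0][145:215,145:245]; b=o["side"][0][185:275,230:330]
a=cv2.resize(a,None,fx=4,fy=4,interpolation=3);b=cv2.resize(b,None,fx=4,fy=4,interpolation=3)
h=max(a.shape[0],b.shape[0]);c=np.zeros((h,800,3),np.uint8);c[:a.shape[0],:400]=a;c[:b.shape[0],400:]=b
cv2.imwrite("pics/bl.png",c[:,:,::-1])
a=o["scene"][0][155:235,260:325]; b=o["side"][0][130:195,190:285]
a=cv2.resize(a,None,fx=6,fy=6,interpolation=3);b=cv2.resize(b,None,fx=4,fy=4,interpolation=3)
h=max(a.shape[0],b.shape[0]);c=np.zeros((h,800,3),np.uint8);c[:a.shape[0],:390]=a;c[:b.shape[0],400:780]=b
cv2.imwrite("pics/jg.png",c[:,:,::-1])
```

```text
(no output)
```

View pics/bl.png

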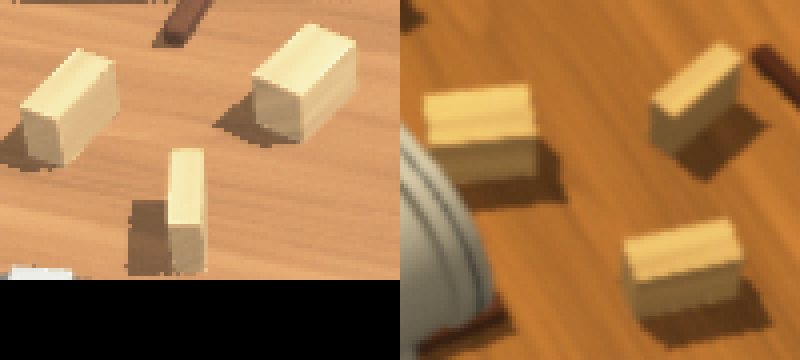

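View pics/jg.png

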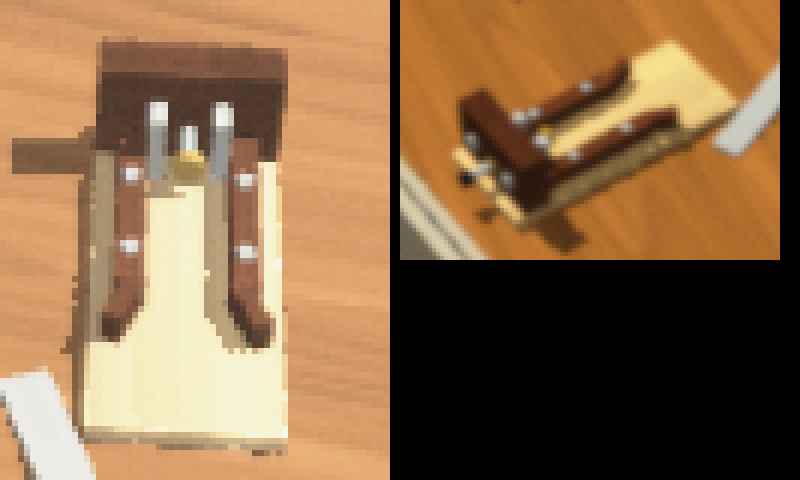

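Run:
```python
from h import *
np.set_printoptions(precision=1,suppress=True)
def q(c,pts,off,n):
    P=[ray(c,(off[0]+x/4-.5,off[1]+y/4-.5),60)[:2] for x,y in pts]
    P=np.array(P);print(n,c,"ctr",P.mean(0),"sides",[np.linalg.norm(P[i]-P[(i+1)%4]) for i in range(4)],"ang",[np.degrees(np.arctan2(*(P[(i+1)%4]-P[i])[::-1])) for i in range(4)])
q("scene",[(20,106),(64,117),(118,63),(80,48)],(145,145),"P1")
q("scene",[(252,78),(303,95),(356,42),(310,23)],(145,145),"P2")
q("scene",[(168,223),(206,225),(204,149),(171,149)],(145,145),"P3")
q("side",[(223,237),(234,279),(343,260),(331,218)],(230,185),"P1")
q("side",[(23,95),(29,145),(137,137),(127,85)],(230,185),"P2")
# jig: scene base near corners & side
o=(260,155)
for p,z in [((83,428),12),((288,436),12),((97,42),77),((287,48),77),((158,125),57),((222,125),57)]:
    print(p,ray("scene",(o[0]+p[0]/6-.5,o[1]+p[1]/6-.5),z))
o=(190,130)
for p,z in [((272,40),12),((336,104),12),((120,225),0),((72,90),77),((142,160),77)]:
    print(p,ray("side",(o[0]+p[0]/4-.5,o[1]+p[1]/4-.5),z))
```

```text
P1 scene ctr [ 530.4 -340.6] sides [np.float64(42.953093498560314), np.float64(82.99150603590235), np.float64(42.714483743338306), np.float64(90.60407362161514)] ang [np.float64(85.3189510436412), np.float64(167.7780926051248), np.float64(-104.87293063435489), np.float64(-12.166792847641075)]
P2 scene ctr [ 443.6 -149.4] sides [np.float64(51.98639674359907), np.float64(87.53876635655429), np.float64(51.447030009808465), np.float64(93.25839922896849)] ang [np.float64(78.4992581232945), np.float64(163.69737775987954), np.float64(-107.82528549178701), np.float64(-16.533055047072224)]
P3 scene ctr [ 628.2 -195.1] sides [np.float64(31.1850617336314), np.float64(92.2523632582065), np.float64(28.095046237725683), np.float64(89.66203034911643)] ang [np.float64(100.80232896195487), np.float64(-159.22138169302764), np.float64(-74.87926007906648), np.float64(19.017617060662275)]
P1 side ctr [ 529.  -345.7] sides [np.float64(40.25237309519206), np.float64(89.68759785878174), np.float64(40.76503284184674), np.float64(90.41959464930531)] ang [np.float64(-105.73529129615468), np.float64(-14.427908428379821), np.float64(73.25366312734653), np.float64(165.8824431554695)]
P2 side ctr [ 439.2 -153.8] sides [np.float64(53.14806526990229), np.float64(90.76871498820398), np.float64(55.877910248524174), np.float64(89.54479157836705)] ang [np.float64(-108.96535506809718), np.float64(-20.56945071424421), np.float64(72.25342122155975), np.float64(161.1474557482192)]
(83, 428) [667.2  95.7  12. ]
(288, 436) [644.4 203.6  12. ]
(97, 42) [424.3  48.6  77. ]
(287, 48) [400.2 158.3  77. ]
(158, 125) [465.1  94.6  57. ]
(222, 125) [455.3 130.7  57. ]
(272, 40) [643.6 199.3  12. ]
(336, 104) [660.5  92.4  12. ]
(120, 225) [414.   51.1   0. ]
(72, 90) [416.7 160.3  77. ]
(142, 160) [440.   51.2  77. ]
```

P1 comes out at 40–42 mm wide, so it is blank_a. P2 is 52–55 mm (blank_c) and P3 about 28–30 mm (blank_b). The jig sits near (506,121), with its push direction at a yaw of about 190°. I'll hover over P1 next.

```bash
cat >> h.py <<'E'
from scipy.spatial.transform import Rotation as Ro
def goto(pos,yaw,frm=None,fr=None):
    s=r.sense(); p=np.array(frm if frm is not None else s["tool_pos"]); e=fr if fr is not None else s["tcp_rot"]
    R=Ro.from_euler("xyz",e,degrees=True); D=Ro.from_euler("xyz",[-90,0,yaw],degrees=True)
    print("t",s["time"],"pos",s["tool_pos"],"rot",s["tcp_rot"],"F",s["ft_force"],"gap",s["finger_gap"])
    print("row",np.round(np.r_[R.inv().apply(np.array(pos)-p)/1000,(R.inv()*D).as_rotvec()],4).tolist())
E
python3 -c "
from h import *
goto((530,-343,200),-194)"
```

```text
t 0.85 pos [ 159.96409832 -578.29457217  303.92196873] rot [-8.99972530e+01  3.79967397e-05 -1.64539870e+02] F [-0.92317191  0.52347759  0.26886855] gap 85.29097171942844
row [-0.4194, 0.1039, -0.1281, -0.0, 0.5142, -0.0]
```

Request:
{"method": "arm_command", "body": {"increments": [[-0.04,0.01,-0.012,0,0.05,0],[-0.1,0.025,-0.03,0,0.12,0],[-0.16,0.04,-0.048,0,0.2,0],[-0.22,0.055,-0.067,0,0.27,0],[-0.28,0.07,-0.086,0,0.35,0],[-0.34,0.085,-0.104,0,0.42,0],[-0.39,0.097,-0.12,0,0.48,0],[-0.419,0.104,-0.128,0,0.514,0],[-0.419,0.104,-0.128,0,0.514,0],[-0.419,0.104,-0.128,0,0.514,0]], "jaw": -1, "force": 50}}

```text
time: 2.1
tool_pos: [529.3, -343.5, 199.9]
tcp_rot: [-90.0, -0.0, 166.0]
ft_force: [0.8, -0.5, -1.3]
finger_gap: 85.3
```

Run:
```python
from h import *
np.set_printoptions(precision=1,suppress=True)
s=r.sense();print(s["time"],s["tool_pos"],s["tcp_rot"])
m=r.camera_model("wrist");im=r.snapshot("wrist");cv2.imwrite("pics/w1.png",im[:,:,::-1])
for d in r.trace("wrist","blank_a"):
    print(d["conf"],d["position"],d["mask"].sum())
    c=max(cv2.findContours(d["mask"].astype(np.uint8),0,1)[0],key=len);print(cv2.approxPolyDP(c,4,True)[:,0].tolist())
np.save("m1.npy",m["cam_to_world"])
```

```text
2.1 [ 529.3 -343.5  199.9] [-90.  -0. 166.]
0.85 [67.9, 292.1] 2461
[[22, 302], [40, 300], [49, 311], [69, 307], [98, 288], [111, 271], [60, 269]]
0.75 [36.5, 124.1] 8404
[[0, 49], [0, 143], [33, 181], [79, 166], [102, 150], [30, 55]]
0.66 [253.9, 192.2] 7311
[[276, 129], [235, 130], [225, 139], [234, 258], [285, 255], [285, 146]]
```

View pics/w1.png

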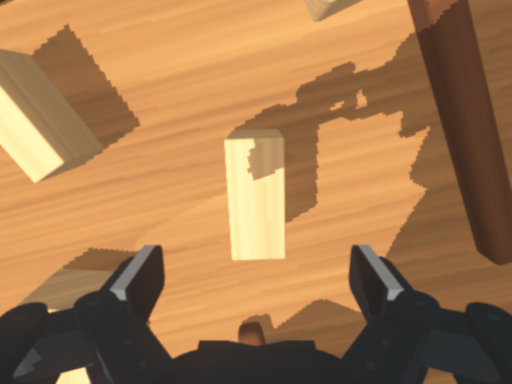

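Run:
```python
from h import *
np.set_printoptions(precision=1,suppress=True)
P=np.array([ray("wrist",p,60)[:2] for p in [(225,139),(285,138),(285.5,258),(231,260)]])
print(P,P.mean(0),[np.linalg.norm(P[i]-P[(i+1)%4]) for i in range(4)])
print([np.degrees(np.arctan2(*(P[(i+1)%4]-P[i])[::-1])) for i in range(4)])
```

```text
[[ 579.  -336.1]
 [ 569.9 -375. ]
 [ 483.3 -356. ]
 [ 491.5 -316.2]] [ 530.9 -345.8] [np.float64(39.87901717223425), np.float64(88.71606893790648), np.float64(40.63920054373528), np.float64(89.70703805580156)]
[np.float64(-103.1130007044857), np.float64(167.66338540116854), np.float64(78.29413519786836), np.float64(-12.822914227700823)]
```

```bash
python3 -c "
from h import *
goto((531,-345.8,100),167.3)"
```

```text
t 2.2 pos [ 528.97463521 -344.1784926   200.32843725] rot [-8.99733155e+01  1.99161920e-02  1.65956171e+02] F [ 0.00328483 -0.02388972 -0.16770498] gap 85.508889953607
row [-0.0023, 0.1003, 0.001, -0.0005, -0.0235, -0.0003]
```

Request:
{"method": "arm_command", "body": {"increments": [[-0.002,0.015,0.001,0,-0.023,0],[-0.002,0.03,0.001,0,-0.023,0],[-0.002,0.05,0.001,0,-0.023,0],[-0.002,0.07,0.001,0,-0.023,0],[-0.002,0.085,0.001,0,-0.023,0],[-0.002,0.095,0.001,0,-0.023,0],[-0.002,0.1,0.001,0,-0.023,0],[-0.002,0.1,0.001,0,-0.023,0],[-0.002,0.1,0.001,0,-0.023,0],[-0.002,0.1,0.001,0,-0.023,0]], "jaw": -1}}

```text
time: 3.45
tool_pos: [531.8, -345.0, 100.7]
tcp_rot: [-90.0, 0.1, 167.3]
ft_force: [0.1, 0.3, 0.9]
finger_gap: 85.5
```

Request:
{"method": "arm_command", "body": {"increments": [[0,0,0,0,0,0],[0,0,0,0,0,0],[0,0,0,0,0,0],[0,0,0,0,0,0],[0,0,0,0,0,0],[0,0,0,0,0,0],[0,0,0,0,0,0],[0,0,0,0,0,0],[0,0,0,0,0,0],[0,0,0,0,0,0]], "jaw": 1, "force": 60}}

```text
time: 4.7
tool_pos: [531.6, -344.8, 100.2]
tcp_rot: [-90.0, 0.0, 167.3]
ft_force: [0.3, -0.7, 4.7]
finger_gap: 39.1
```

Request:
{"method": "arm_command", "body": {"increments": [[0,-0.01,0,0,0,0],[0,-0.03,0,0,0,0],[0,-0.055,0,0,0,0],[0,-0.085,0,0,0,0],[0,-0.12,0,0,0,0],[0,-0.155,0,0,0,0],[0,-0.19,0,0,0,0],[0,-0.22,0,0,0,0],[0,-0.23,0,0,0,0],[0,-0.23,0,0,0,0]]}}

```text
time: 5.95
tool_pos: [531.4, -344.8, 330.6]
tcp_rot: [-90.0, 0.1, 167.3]
ft_force: [-1.0, 0.5, -2.9]
finger_gap: 39.3
```

```bash
python3 -c "
from h import *
goto((378,97,330),190.4)"
```

```text
t 5.95 pos [ 531.44469779 -344.7693597   330.61897011] rot [-8.99688193e+01  6.57964722e-02  1.67325294e+02] F [-0.99593231  0.47487178 -2.86233127] gap 39.27399787268975
row [0.2466, 0.0001, -0.3973, -0.0008, -0.4027, -0.001]
```

Request:
{"method": "arm_command", "body": {"increments": [[0.014,0,-0.024,0,-0.025,0],[0.044,0,-0.071,0,-0.072,0],[0.074,0,-0.119,0,-0.12,0],[0.104,0,-0.167,0,-0.17,0],[0.134,0,-0.215,0,-0.22,0],[0.163,0,-0.262,0,-0.265,0],[0.192,0,-0.31,0,-0.315,0],[0.222,0,-0.357,0,-0.362,0],[0.247,0,-0.397,0,-0.403,0],[0.247,0,-0.397,0,-0.403,0]]}}

```text
time: 7.2
tool_pos: [375.9, 99.2, 328.2]
tcp_rot: [-90.1, -0.1, -169.3]
ft_force: [-0.4, -0.5, -2.3]
finger_gap: 39.2
```

Run:
```python
from h import *
np.set_printoptions(precision=1,suppress=True)
s=r.sense();print(s["time"],s["tool_pos"],s["tcp_rot"],s["qd"],s["ft_force"])
m=r.camera_model("wrist");im=r.snapshot("wrist")
import pickle;pickle.dump((m,im),open("w2.pkl","wb"))
cv2.imwrite("pics/w2.png",cv2.resize(im,(768,576),interpolation=3)[:,:,::-1])
for t,z in (("jig",0),("channel",12),("stop_face",34)):
    for d in r.spot_point("wrist",t)[:4]: print(t,round(d["conf"],2),d["position"],ray("wrist",d["position"],z,m))
```

```text
7.2 [375.9  99.2 328.2] [ -90.1   -0.1 -169.3] [-4.   1.  -0.9 -1.6 -0.5 -2. ] [-0.4 -0.5 -2.3]
jig 0.82 [259.2, 41.9] [508.1 120.6   0. ]
channel 0.61 [255.7, 36.1] [511.3 125.3  12. ]
stop_face 0.91 [259.6, 88.4] [457.  110.6  34. ]
```

View pics/w2.png

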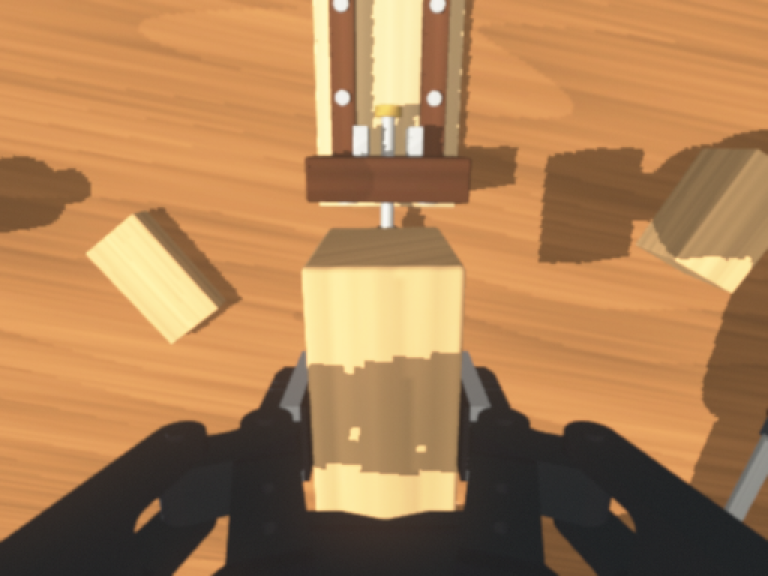

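The picture shows the jig's channel running up the view, centred on column 388 (of 768). The fence screws are at (341,98), (434,98), (341,4) and (437,4), and the block at 306–470. The blank is held squarely.

Run:
```python
from h import *
import pickle
np.set_printoptions(precision=1,suppress=True)
m,im=pickle.load(open("w2.pkl","rb"))
f=lambda p,z: ray("wrist",((p[0]+.5)/1.5-.5,(p[1]+.5)/1.5-.5),z,m)
for n,p,z in [("scrL0",(341,4),33),("scrR0",(437,4),33),("scrL1",(342,98),33),("scrR1",(434,98),33),("inL",(355,98),32),("inR",(421,98),32),("blkL",(306,156),77),("blkR",(470,156),77),("blkL2",(306,203),77),("blkR2",(470,203),77),("stL",(361,126),57),("stR",(416,125),57),("bL",(303,267),0),("bR",(462,266),0)]:
    print(n,f(p,z))
a=np.array([f((341,4),33),f((342,98),33)]);b=np.array([f((437,4),33),f((434,98),33)])
mid=(a+b)/2;d=mid[1]-mid[0];print("yaw",np.degrees(np.arctan2(d[1],d[0])),mid,np.linalg.norm(d),np.linalg.norm(a-b,axis=1))
T=m["cam_to_world"];s=np.array([375.9,99.2,328.2])
z=s[2]-40
print("blank top corners near end", f((303,267),z)-s,f((462,266),z)-s)
cr=cv2.resize(im[0:160,190:330],None,fx=5,fy=5,interpolation=0)[:600]
cv2.imwrite("pics/w2c.png",cr[:,:,::-1])
```

```text
scrL0 [533.2 159.2  33. ]
scrR0 [545.4  94.6  33. ]
scrL1 [474.1 148.9  33. ]
scrR1 [486.4  83.7  33. ]
inL [475.9 139.7  32. ]
inR [484.8  92.9  32. ]
blkL [431.5 161.9  77. ]
blkR [451.5  56.3  77. ]
blkL2 [401.2 157.7  77. ]
blkR2 [421.8  49.1  77. ]
stL [457.1 130.8  57. ]
stR [464.8  93.9  57. ]
bL [335.1 163.6   0. ]
bR [361.7  28.    0. ]
yaw -169.82345025255967 [[539.3 126.9  33. ]
 [480.3 116.3  33. ]] 59.94636514016593 [65.7 66.3]
blank top corners near end [ 40.2  26.9 -40. ] [ 47.6 -10.6 -40. ]
```

View pics/w2c.png

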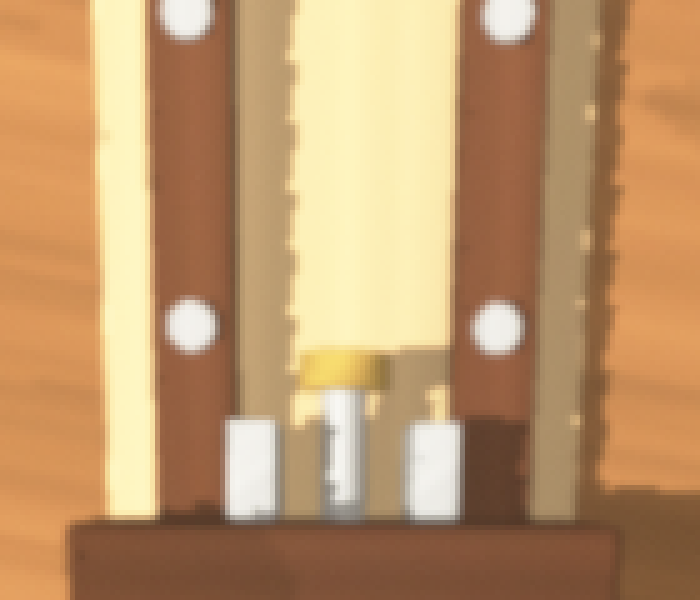

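```bash
python3 -c "
from h import *
goto((584,134.7,150),-169.85)"
```

```text
t 7.4 pos [377.51573667  96.02576886 329.05081995] rot [-8.99814140e+01 -8.42459384e-02 -1.69654492e+02] F [ 0.58332079 -0.07410992 -2.26333975] gap 39.70123532060752
row [-0.2103, 0.1787, -0.001, -0.0003, 0.0034, 0.0015]
```

Request:
{"method": "arm_command", "body": {"increments": [[-0.02,0.005,0,0,0.003,0],[-0.055,0.025,0,0,0.003,0],[-0.09,0.055,-0.001,0,0.003,0],[-0.125,0.085,-0.001,0,0.003,0],[-0.16,0.115,-0.001,0,0.003,0],[-0.19,0.145,-0.001,0,0.003,0],[-0.21,0.168,-0.001,0,0.003,0],[-0.21,0.178,-0.001,0,0.003,0],[-0.21,0.178,-0.001,0,0.003,0],[-0.21,0.178,-0.001,0,0.003,0]]}}

```text
time: 8.65
tool_pos: [584.0, 135.3, 153.1]
tcp_rot: [-90.0, 0.1, -169.8]
ft_force: [0.8, 0.6, -1.9]
finger_gap: 39.1
```

Run:
```python
from h import *
goto((584,134.7,113),-169.85)
a=r.snapshot("scene");b=r.snapshot("wrist")
A=cv2.resize(a[110:260,220:370],None,fx=4,fy=4,interpolation=3)
cv2.imwrite("pics/s3.png",A[:,:,::-1]);cv2.imwrite("pics/w3.png",b[:,:,::-1])
```

```text
t 8.65 pos [583.97120045 135.3365407  153.07111194] rot [-8.99944045e+01  7.48908575e-02 -1.69790944e+02] F [ 0.84976006  0.61406049 -1.89182507] gap 39.07101403728354
row [0.0001, 0.0401, 0.0006, -0.0001, 0.001, -0.0013]
```

View pics/s3.png

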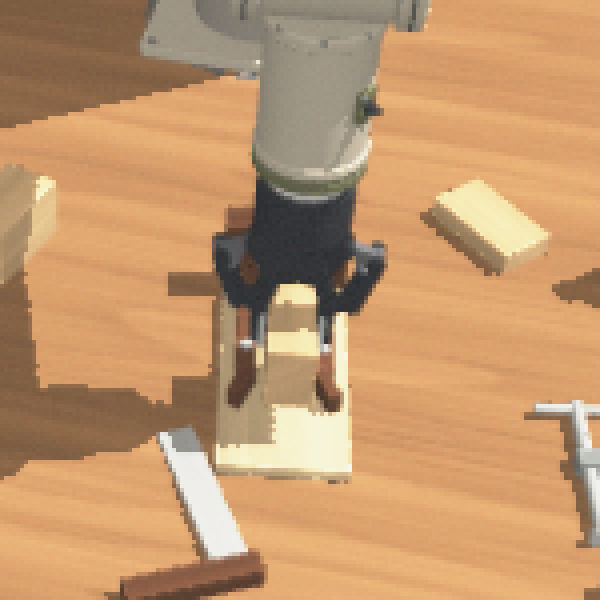

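View pics/w3.png

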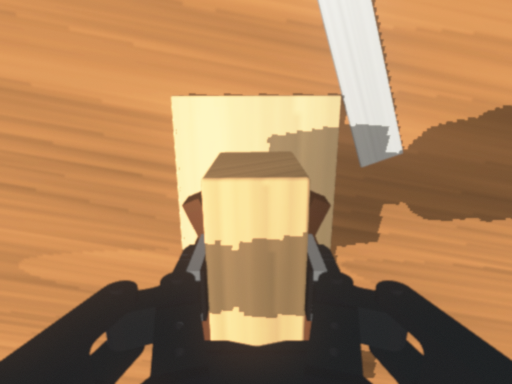

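The blank is centred over the channel: flare tips at columns 184 and 328 (mid 256), blank mid 255.5. Lowering now.

Request:
{"method": "arm_command", "body": {"increments": [[0,0.006,0,0,0,0],[0,0.012,0,0,0,0],[0,0.018,0,0,0,0],[0,0.024,0,0,0,0],[0,0.03,0,0,0,0],[0,0.034,0,0,0,0],[0,0.036,0,0,0,0],[0,0.036,0,0,0,0],[0,0.036,0,0,0,0],[0,0.036,0,0,0,0]]}}

```text
time: 10.0
tool_pos: [584.0, 135.8, 116.2]
tcp_rot: [-90.0, 0.0, -169.8]
ft_force: [0.4, 0.2, -1.7]
finger_gap: 38.9
```

```bash
python3 -c "
from h import *
goto((584,134.7,112),-169.85)"
```

```text
t 10.0 pos [584.01213388 135.81940398 116.18515761] rot [-9.00017838e+01  2.79076826e-02 -1.69756320e+02] F [ 0.38547315  0.24010221 -1.73431081] gap 38.87854781285909
row [0.0002, 0.0042, 0.0011, 0.0, 0.0016, -0.0005]
```

Request:
{"method": "arm_command", "body": {"increments": [[0,0.001,0.0005,0,0,0],[0,0.0015,0.0005,0,0,0],[0,0.002,0.0005,0,0,0],[0,0.0025,0.0005,0,0,0],[0,0.003,0.0005,0,0,0],[0,0.0035,0.0005,0,0,0],[0,0.004,0.0005,0,0,0],[0,0.0042,0.0005,0,0,0],[0,0.0042,0.0005,0,0,0],[0,0.0042,0.0005,0,0,0]]}}

```text
time: 11.25
tool_pos: [584.0, 135.3, 112.1]
tcp_rot: [-90.0, 0.0, -169.8]
ft_force: [-3.2, 0.4, 5.8]
finger_gap: 39.2
```

```bash
python3 -c "
from h import *
goto((584,134.7,112),-169.85)
r.snapshot('scene');goto((584,134.7,112),-169.85)"
```

```text
t 11.25 pos [583.95135983 135.31397388 112.14473585] rot [-8.99991366e+01  3.05634129e-03 -1.69752288e+02] F [-3.18450533  0.4323708   5.75904939] gap 39.219737203662376
row [0.0001, 0.0001, 0.0006, -0.0, 0.0017, -0.0001]
t 11.3 pos [583.96722473 135.31219052 112.16803956] rot [-8.99981784e+01  4.37828799e-03 -1.69752789e+02] F [-3.92131948  0.50075979  6.50945499] gap 39.22132785445307
row [0.0001, 0.0002, 0.0006, -0.0, 0.0017, -0.0001]
```

Request:
{"method": "arm_command", "body": {"increments": [[0.004,0,0.0003,0,0,0],[0.01,0,0.0003,0,0,0],[0.017,0,0.0003,0,0,0],[0.025,0,0.0003,0,0,0],[0.033,0,0.0003,0,0,0],[0.041,0,0.0003,0,0,0],[0.049,0,0.0003,0,0,0],[0.056,0,0.0003,0,0,0],[0.06,0,0.0003,0,0,0],[0.06,0,0.0003,0,0,0]]}}

```text
time: 12.55
tool_pos: [524.6, 124.2, 112.1]
tcp_rot: [-90.0, 0.0, -169.8]
ft_force: [1.5, 0.9, 8.2]
finger_gap: 39.1
```

Run:
```python
from h import *
goto((505.3,120.6,112),-169.85)
a=r.snapshot("side")
A=cv2.resize(a[110:210,180:300],None,fx=5,fy=5,interpolation=3)
cv2.imwrite("pics/s4.png",A[:,:,::-1])
a=r.snapshot("scene")
A=cv2.resize(a[130:250,230:350],None,fx=5,fy=5,interpolation=3)
cv2.imwrite("pics/s5.png",A[:,:,::-1])
```

```text
t 12.55 pos [524.58684844 124.24244905 112.1054638 ] rot [-8.99959794e+01  1.29105559e-02 -1.69753025e+02] F [1.46532442 0.89807382 8.18993123] gap 39.12971934477182
row [0.0196, 0.0001, 0.0002, -0.0001, 0.0017, -0.0002]
```

View pics/s4.png

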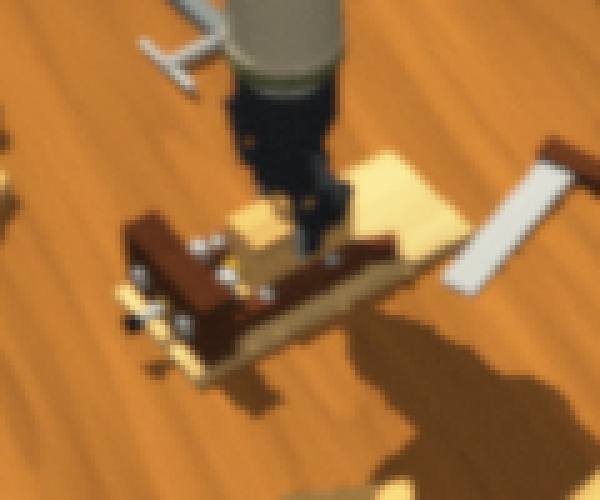

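View pics/s5.png

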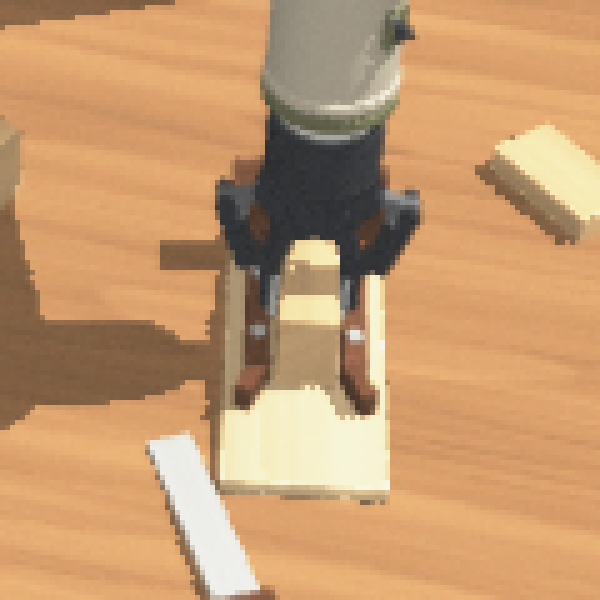

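The blank sits inside the channel, upright and just short of the brass plunger, with no side load. I'll push on slowly from here.

Request:
{"method": "arm_command", "body": {"increments": [[0.003,0,0,0,0,0],[0.006,0,0,0,0,0],[0.009,0,0,0,0,0],[0.011,0,0,0,0,0],[0.013,0,0,0,0,0],[0.014,0,0,0,0,0],[0.015,0,0,0,0,0],[0.016,0,0,0,0,0],[0.016,0,0,0,0,0],[0.016,0,0,0,0,0]]}}

```text
time: 13.9
tool_pos: [510.0, 121.5, 112.3]
tcp_rot: [-90.0, 0.2, -169.8]
ft_force: [6.9, 2.1, 2.5]
finger_gap: 39.0
```

```bash
python3 -c "
from h import *
goto((505.3,120.6,112),-169.85)"
```

```text
t 13.9 pos [509.96656179 121.53645844 112.25372499] rot [-8.99979973e+01  1.54613438e-01 -1.69765444e+02] F [6.93150079 2.08862475 2.51551323] gap 39.02137034176166
row [0.0048, 0.0002, 0.0001, -0.0, 0.0015, -0.0027]
```

Request:
{"method": "arm_command", "body": {"increments": [[0.0005,0,0,0,0,0],[0.001,0,0,0,0,0],[0.0015,0,0,0,0,0],[0.002,0,0,0,0,0],[0.0025,0,0,0,0,0],[0.003,0,0,0,0,0],[0.0035,0,0,0,0,0],[0.004,0,0,0,0,0],[0.004,0,0,0,0,0],[0.004,0,0,0,0,0]]}}

```text
time: 15.15
tool_pos: [506.2, 120.9, 112.3]
tcp_rot: [-90.0, 0.2, -169.8]
ft_force: [8.3, 2.4, 0.8]
finger_gap: 38.9
```

```bash
python3 -c "
from h import *
goto((505.3,120.6,112),-169.85)"
```

```text
t 15.15 pos [506.19997133 120.86412543 112.28294542] rot [ -90.00060734    0.18176403 -169.76965426] F [8.29306959 2.42208005 0.83165192] gap 38.89939618362081
row [0.0009, 0.0003, 0.0001, 0.0, 0.0014, -0.0032]
```

Request:
{"method": "arm_command", "body": {"increments": [[0.0002,0,0,0,0,0],[0.0004,0,0,0,0,0],[0.0006,0,0,0,0,0],[0.0008,0,0,0,0,0],[0.001,0,0,0,0,0],[0.0012,0,0,0,0,0],[0.0014,0,0,0,0,0],[0.0015,0,0,0,0,0],[0.0015,0,0,0,0,0],[0.0015,0,0,0,0,0]]}}

```text
time: 16.4
tool_pos: [505.0, 120.6, 112.3]
tcp_rot: [-90.0, 0.2, -169.8]
ft_force: [9.5, 1.7, -0.2]
finger_gap: 39.4
```

Run:
```python
from h import *
goto((505.3,120.6,112),-169.85)
for c,(x,y) in {"side":(205,125),"scene":(250,140)}.items():
    a=r.snapshot(c); cv2.imwrite(f"pics/{c}6.png",cv2.resize(a[y:y+75,x:x+90],None,fx=8,fy=8,interpolation=3)[:,:,::-1])
goto((505.3,120.6,112),-169.85)
```

```text
t 16.4 pos [504.98616924 120.63915986 112.34610272] rot [ -90.00283511    0.22015134 -169.77416267] F [ 9.51924629  1.74459628 -0.16726263] gap 39.40350012750862
row [-0.0003, 0.0003, 0.0001, 0.0001, 0.0013, -0.0038]
t 16.5 pos [504.9629758  120.63233118 112.32055828] rot [ -90.00146458    0.21660022 -169.77236755] F [9.83072813 2.86577492 0.49717049] gap 39.29094466890189
row [-0.0003, 0.0003, 0.0001, 0.0, 0.0014, -0.0038]
```

View pics/side6.png

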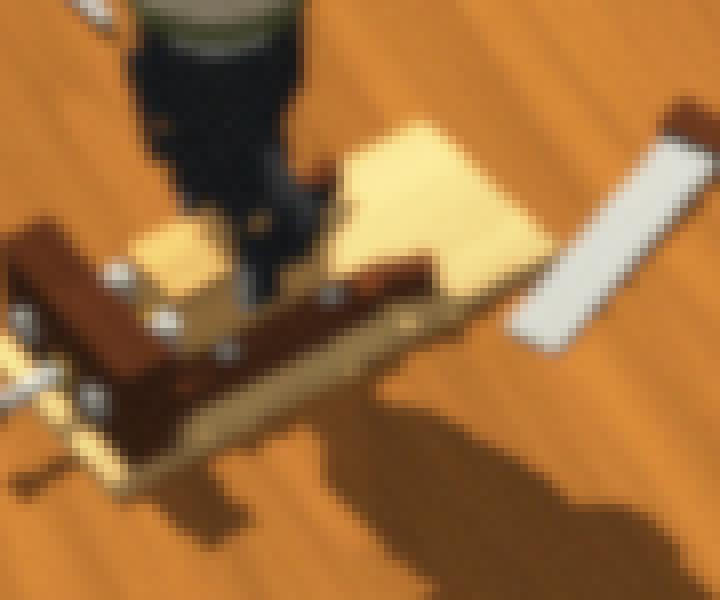

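The blank's end now looks close against both steel stops, at (120,275) and (165,325). The force is only about 10 N, so I'll advance in small steps to find the stops' stiffness.

Request:
{"method": "arm_command", "body": {"increments": [[0.0002,0,0,0,0,0],[0.0004,0,0,0,0,0],[0.0006,0,0,0,0,0],[0.0008,0,0,0,0,0],[0.001,0,0,0,0,0],[0.001,0,0,0,0,0],[0.001,0,0,0,0,0],[0.001,0,0,0,0,0],[0.001,0,0,0,0,0],[0.001,0,0,0,0,0]]}}

```text
time: 17.75
tool_pos: [504.8, 120.6, 112.5]
tcp_rot: [-90.0, 0.3, -169.8]
ft_force: [13.8, 1.9, -2.7]
finger_gap: 39.3
```

Run:
```python
from h import *
goto((505.3,120.6,112),-169.85)
```

```text
t 17.75 pos [504.78061429 120.55946453 112.53410525] rot [ -90.0028594     0.33779196 -169.78674188] F [13.81367764  1.88341282 -2.74934019] gap 39.27105876776281
row [-0.0005, 0.0005, 0.0001, 0.0001, 0.0011, -0.0059]
```

Only 0.2 mm of travel for 1 mm commanded, and the force rose by 4 N, so the blank is on the stops. I'll add a slight levelling, a seating press and a bit more push.

Request:
{"method": "arm_command", "body": {"increments": [[0.0001,0.0001,0,0,0,-0.001],[0.0002,0.0002,0,0,0,-0.002],[0.0003,0.0004,0,0,0,-0.003],[0.0004,0.0006,0,0,0,-0.004],[0.0005,0.0008,0,0,0,-0.005],[0.0005,0.0008,0,0,0,-0.005],[0.0005,0.0008,0,0,0,-0.005],[0.0005,0.0008,0,0,0,-0.005],[0.0005,0.0008,0,0,0,-0.005],[0.0005,0.0008,0,0,0,-0.005]]}}

```text
time: 19.0
tool_pos: [505.0, 120.6, 112.4]
tcp_rot: [-90.0, 0.1, -169.8]
ft_force: [15.5, 2.0, -1.9]
finger_gap: 39.4
```

Run:
```python
from h import *
goto((505.3,120.6,112),-169.85)
for c,(x,y) in {"side":(205,125),"scene":(250,140)}.items():
    a=r.snapshot(c); cv2.imwrite(f"pics/{c}7.png",cv2.resize(a[y:y+75,x:x+90],None,fx=8,fy=8,interpolation=3)[:,:,::-1])
    if c=="side": cv2.imwrite("pics/sidefull7.png",a[:,:,::-1])
a=r.snapshot("wrist");cv2.imwrite("pics/w7.png",a[:,:,::-1])
goto((505.3,120.6,112),-169.85)
```

```text
t 19.0 pos [504.9617826  120.59275827 112.36526357] rot [-9.00015150e+01  1.45538149e-01 -1.69785543e+02] F [15.46222324  1.97462972 -1.86886104] gap 39.382784707455876
row [-0.0003, 0.0004, 0.0001, 0.0, 0.0011, -0.0025]
t 19.15 pos [504.97106075 120.59836418 112.33874278] rot [-9.00028076e+01  1.46459165e-01 -1.69789193e+02] F [15.27881949  3.20261748 -1.55022844] gap 39.32853084522462
row [-0.0003, 0.0003, 0.0001, 0.0001, 0.0011, -0.0026]
```

View pics/side7.png

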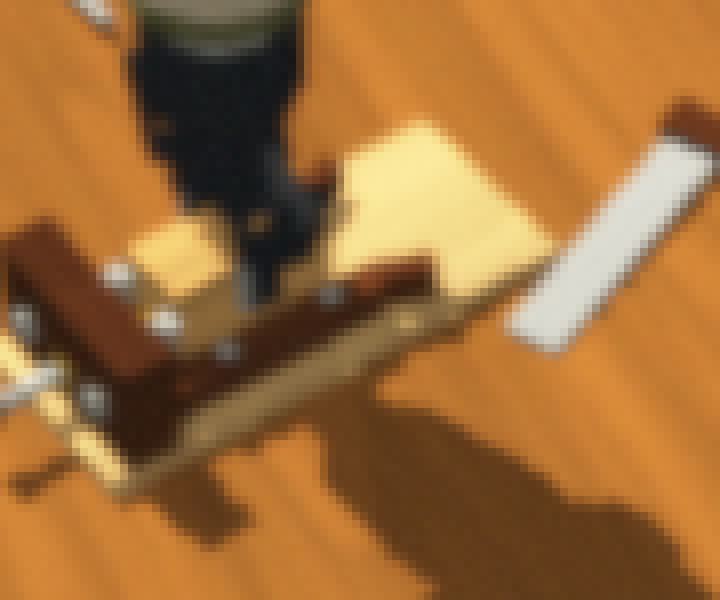

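View pics/scene7.png

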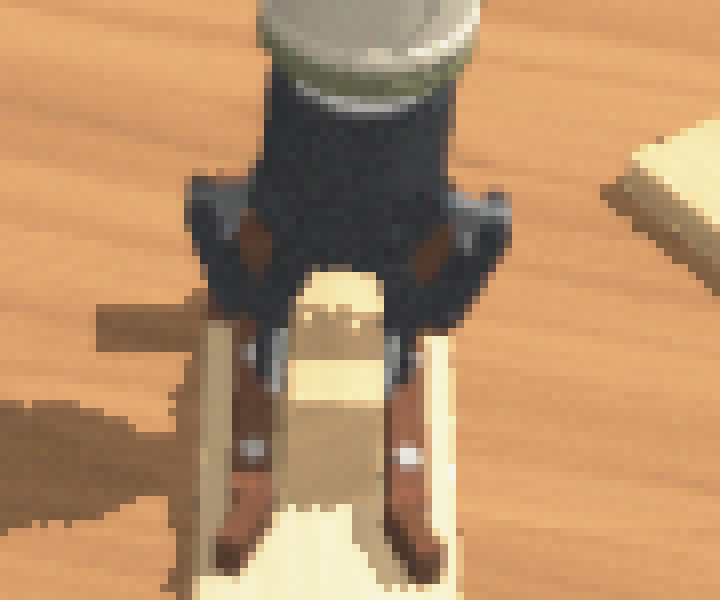

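View pics/sidefull7.png

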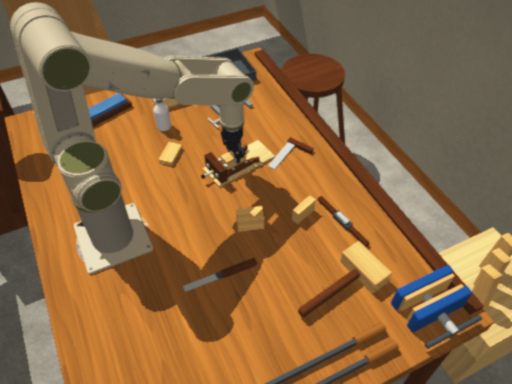

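Request:
{"method": "arm_command", "body": {"increments": [[0.0001,0.0002,0,0,0,-0.0005],[0.0002,0.0004,0,0,0,-0.001],[0.0003,0.0006,0,0,0,-0.0015],[0.0004,0.0008,0,0,0,-0.002],[0.0005,0.001,0,0,0,-0.0025],[0.0005,0.001,0,0,0,-0.0025],[0.0005,0.001,0,0,0,-0.0025],[0.0005,0.001,0,0,0,-0.0025],[0.0005,0.001,0,0,0,-0.0025],[0.0005,0.001,0,0,0,-0.0025]]}}

```text
time: 20.4
tool_pos: [505.1, 120.6, 112.2]
tcp_rot: [-90.0, 0.1, -169.8]
ft_force: [14.3, 4.1, 4.1]
finger_gap: 38.9
```

Run:
```python
from h import *
goto((505.3,120.6,112),-169.85)
r.snapshot("scene")
goto((505.3,120.6,112),-169.85)
```

```text
t 20.4 pos [505.09876046 120.62994854 112.22676094] rot [-8.99997795e+01  8.55484274e-02 -1.69782002e+02] F [14.33575731  4.14018108  4.10504757] gap 38.89423471020882
row [-0.0002, 0.0002, 0.0001, -0.0, 0.0012, -0.0015]
t 20.45 pos [505.07088814 120.64569089 112.21237455] rot [-9.00011250e+01  8.24329479e-02 -1.69780787e+02] F [14.39076542  3.18582942  4.57183852] gap 39.61840826854264
row [-0.0002, 0.0002, 0.0001, 0.0, 0.0012, -0.0014]
```

Request:
{"method": "arm_command", "body": {"increments": [[0.0002,0,0,0,0,0],[0.0004,0,0,0,0,0],[0.0006,0.0001,0,0,0,0],[0.0008,0.0002,0,0,0,0],[0.001,0.0003,0,0,0,0],[0.001,0.0003,0,0,0,0],[0.001,0.0003,0,0,0,0],[0.001,0.0003,0,0,0,0],[0.001,0.0003,0,0,0,0],[0.001,0.0003,0,0,0,0]]}}

```text
time: 21.7
tool_pos: [504.9, 120.6, 112.3]
tcp_rot: [-90.0, 0.2, -169.8]
ft_force: [17.6, 3.7, 2.8]
finger_gap: 39.3
```

Run:
```python
from h import *
goto((505.3,120.6,112),-169.85)
```

```text
t 21.7 pos [504.90209032 120.55931443 112.2995859 ] rot [ -90.00217738    0.20116421 -169.79655641] F [17.56553469  3.66966788  2.81405587] gap 39.28832722004417
row [-0.0004, 0.0003, 0.0, 0.0, 0.0009, -0.0035]
```

Again 1 mm commanded gave only about 0.2 mm of travel, and the push is now 18 N. The blank is firmly home, so I'm handing in.

```bash
python3 -c "
from bench import r
print(r.hand_in()); print(r.sense()['ft_force'],r.sense()['tool_pos'],r.sense()['time'])"
```

```text
the job is handed in; nothing more can be done
None
the job is handed in; nothing more can be done
```

I picked blank_a, set it upright on the jig's bed between the fences, and pushed it against the plunger until it met the stops. I handed the job in at about 21.7 s, still gripping and pushing. The system gives no verdict.

- **Choice of blank:** from the pictures it measured about 40 × 89 mm. The other two came out at about 28–30 mm and 52–55 mm wide.
- **Home against the stops:** the tool ended at (504.9, 120.6) mm; the home position I had measured for it was (505.3, 120.6). In each of the two 1 mm pushes against the stops the tool moved only about 0.2 mm and the force rose by 3–4 N.
- **Final hold:** the push was about 18 N, against 8 N from the spring. The blank pressed on the bed with roughly 5 N, and the tool was within 0.2° of upright and 0.1° of the jig's direction.
- **Other checks:** the last pictures, taken before the final seating pushes, show the blank's end close against both stops. The other two blanks and the tools visible in them appear unmoved. I could not read the plunger's travel directly, so contact with both stops rests on the force, the position and those pictures.

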